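Check the heated microscope stage with the surface thermometer

ROBOT

A 7-joint arm with a two-finger parallel gripper is mounted at the origin on a cart in front of the work surface, level with it; the furniture and walls round the work are solid. World frame = base frame: x ahead of the robot, y to its left, z up, the work surface at z = 0. Lengths are in m, angles in rad, forces in N, time in s.
With the tool pointing down it reaches from about 0.4 to 0.85 m from the base axis. Payload 10.4 kg.
Tool frame: the origin (TCP) lies at the very end of the fingers, on their centre line; the grasp point (between the pads) lies r.tcp_to_grasp behind it (r.tcp_to_grasp is the distance from the TCP to the grasp point, in m); z points along the fingers, y is the line along which they close (so a half turn about z gives the same grasp; the last joint's range is limited). The gripper opens to 87 mm and grips with 3 to 60 N. Pads are 19 mm wide; open, the fingers measure 117 mm over their backs; the gripper's body (75 mm by 190 mm) begins 51 mm behind the grasp point.
Start: joints at [1.221, 0.332, -0.065, 1.46, 0.022, 1.35, -0.088], TCP at [0.201, -0.592, 0.223] pointing down, gripper open.
Joint ranges: [-2.6, 2.6], [-0.5, 2.12], [-1.47, 1.34], [0.16, 2.42], [-1.27, 4.41], [0.06, 2.06], [-2.6, 2.6]. Speed limits (rad/s): [2.22, 2.22, 2.79, 2.79, 3.14, 3.14, 3.14].

INTERFACE

Orientations are given as a unit quaternion [x, y, z, w].
In Python, from bench import monitor, cams, ticket, r gives the robot as it stands.
- The arm moves only by the shell command python3 -m crank 'ROWS' [OPENING] [FORCE]. ROWS is a JSON object whose one key "steps" holds a list of rows, each a list of 2 entries, a list of its own where there are three numbers: the shift along the world's x, y, z in units of 25 mm (1.0 is 25 mm), then the turn, a rotation vector about the world's x, y, z in units of 5 degrees (1.0 is 5 degrees). In form: {"steps": [[[x, y, z], [ax, ay, az]], ...]}. A call has 1 to 10 rows; each row shifts and turns the commanded pose from where the row before left it; what a row does not reach is not made up. A row lasts 1/12 s, in which the tool goes at most 41.7 mm and 7.16 degrees, less where a joint would pass 70% of its speed; a pose out of reach is approached as far as the arm can. A call is refused whole if a number of a shift passes 1 or a number of a turn 1, either way. A call with a gripper value outside its range is refused whole. OPENING is the finger opening in mm, from 0 to 87, set as the call begins (- or left out, the last holds). The fingers move at their own pace and stop on an object; FORCE is the grip in N (left out, the last holds). Time passes only in rows, so rows that do not move let the fingers close. It gives the time, the measured TCP pose, the force, the opening and the grip force at its end, in the units of the state.
- monitor.read_state(): the state, without advancing time (a new reading comes with each control period).
- cams.camera(name): name is "scene" or "top" or "wrist"; returns a dict with "pixels" (400x640x3 uint8, blue, green, red), "z_map" (400x640 float32, m along the optical axis (not along the pixel's ray), 0 where there is no reading), "vfov" (degrees; the focal length in pixels is half the picture's height over the tangent of half this angle, whatever the lens; pixels are square), "cx", "cy" (the principal point, pixels), "T" (4x4, takes a point from camera to world coordinates). Camera axes: x right, y up, looking along -z (the intrinsics and any distortion apply to the point x, -y, -z); pixel columns grow to the right and rows downward; lengths in m; the calibration is good to about 2 mm. A picture is of the moment at which its call begins.
- ticket.close_job(): hands the job in; it is judged then, once.
The state is a dict: "time": time; "joint_positions": joint angles; "joint_vel": joint speeds; "joint_torque": joint torques, N m; "ee_pos": TCP position; "eef_rot": TCP orientation; "ft_force": force on the tool from outside, world axes, zero at the start; "torque": the same for the moment, N m; "width": finger opening in m; "grip_force": force on a finger pad.
Only numpy, scipy, OpenCV 4.12 (cv2) and the standard library are available. Lean on these libraries where they do the work, as an engineer would, in place of code of your own. Each camera call takes 0.05 s, during which the arm holds its last target. There are 200 camera calls.

TASK

Check the temperature of the heated microscope stage: first swing its window lid up until it stands about upright, then take the white surface thermometer out of its leaning stand, and set its copper sensor foot on the blue dot on the plate (not the orange one), thermometer upright, pressed gently so that the sprung foot goes about half way in. Finish like that, still holding the thermometer on the dot for the reading and with the lid still open; leave the other things on the cart alone.

Things in the scene. Friction and masses are not known exactly. Their poses are not given: they have to be found in the camera images.
- stage: heated microscope stage, fixed: a grey-walled aluminium tray on four short legs, 120 mm (x) x 110 mm (y); origin at the centre of its underside, x from the front to the hinge side, z up. Its bare plate lies 46 mm above the origin, 104x94 mm between 8 mm walls whose rim is 62 mm high. A clear round dish 36 mm across and 9 mm high is fixed in the plate, centred at x = +22 mm, y = 0.
- lid (a joint): hinge of the stage's window lid (grey frame, glass pane, 122x110x6 mm, 0.12 kg): 0 rad shut, growing as it opens, 1.57 upright, stop at 1.75. It turns about the line along the stage's y axis through point lid_hinge; a stiff hinge (about 0.14 N m) keeps it wherever it is left.
- lid_hinge (a point): middle of the lid's hinge line, at the far (+x) rim of the stage, 66 mm above the surface; axes as the stage
- lid_handle (a point): centre of the lid's black bar handle: a round bar 14 mm thick and 36 mm long, parallel to the hinge line (its ends can be pinched from above along the stage's y axis, and it may then turn between the fingers), 26 mm above the lid's mid plane, 113 mm from the hinge line. Moves with the lid.
- blue_dot: blue adhesive dot, 18 mm across with a white centre, flat on the stage's plate: the spot to measure. Origin at its centre on the plate's surface. Does not move.
- orange_dot: orange adhesive dot of the same size elsewhere on the plate, not to be measured; blue and orange swap places from one start to the next
- stand: bench stand of the thermometer, fixed: round dark foot 76 mm across, 16 mm high, with a black socket tube (29 mm outside, 19 mm inside, 90 mm long) that leans 20 degrees (0.35 rad) toward the stand's -x side (to the front left as the robot sees it). Origin at the centre of the foot's underside.
- stand_mouth (a point): centre of the socket tube's mouth, where the thermometer's shoulder sits, 97 mm above the surface
- probe: cordless surface thermometer, 0.1 kg. Origin: centre of the handle's lower end (shoulder), z up along the handle. White handle 28 (x) x 22 (y) mm, z = 3 to 73 mm, grey top to 80; display on -x side. Below: grey nose 16 mm thick to z = -14, steel stem 9 mm thick to z = -60, sprung copper foot 12 mm across with its face at z = -76 when free.
- grip_point (a point): good place to grip the thermometer (draw it out of the socket 80 mm or more along its z): in the handle's axis, 42 mm above its shoulder; axes as the thermometer
- sensor_face (a point): centre of the flat face of the copper sensor foot, at the thermometer's lower end; moves with the foot
- foot (a joint): travel of the sprung foot into the stem: 0 m free, 0.008 m fully pressed in (the stop). The spring needs 1 N to start and 4.2 N at the stop (400 N/m); half way is 0.004 m at about 2.6 N.
- media_bottle: clear glass bottle with a blue screw cap, 56 mm across, 105 mm high, origin at the centre of its underside; leave it alone
- dropper_bottle: small brown bottle with a bent white dropper, 33x40x92 mm, origin at its underside; leave it alone
- tube_50: standing conical tube with a screw cap, 30 mm across, 102 mm high, origin at its underside; leave it alone
- objective_case: clear round objective case on a black lid, 44 mm across, 72 mm high, origin at its underside; leave it alone
- note_pad: ruled note pad lying flat, 148x105x10 mm, origin at its underside; leave it alone
- lens_tissue: blue and white booklet lying flat, 56x81x9 mm, origin at its underside; leave it alone
Things that resemble listed ones, but are neither listed nor needed, are in the scene too. Leave any pink look-alike of the stand alone.

How it is judged:
By the outcome, as a careful person would: the job done as asked, in the order asked, and still so for the second after the job is handed in, while the arm keeps its last pose, push and grip.
It also fails if it takes over 51 s, if anything falls off the work surface, if the arm or the gripper's body presses on something with over 40 N, if the wrist force passes 120 N, or if a joint passes its speed limit or range.

## Working session

There is one attempt and no reset: what is moved stays moved. The work goes in short steps, Python scripts to look and compute and a shell command to move; the robot and the scene stay as the last step left them, time stands still between calls to the robot, and variables do not carry over. Pictures are saved under pics/ and viewed, at most 13 in all, crops included, and the job is handed in when it is done.

```bash
ls; mkdir -p pics; cat > h.py <<'E'
import numpy as np,cv2
from bench import monitor,cams,ticket,r
def shot(n,f=None):
    c=cams.camera(n)
    if f: cv2.imwrite('pics/'+f,c['pixels'])
    np.savez('pics/'+(f or n)+'.npz',**{k:c[k] for k in('pixels','z_map','vfov','cx','cy','T')})
    return c
def P(c,u,v,d=None):
    f=200/np.tan(np.radians(c['vfov'])/2)
    if d is None: d=float(np.median(c['z_map'][int(v)-1:int(v)+2,int(u)-1:int(u)+2]))
    p=np.array([(u-c['cx'])/f*d,-(v-c['cy'])/f*d,-d,1]); return (np.array(c['T'])@p)[:3]
def cloud(c):
    f=200/np.tan(np.radians(c['vfov'])/2); v,u=np.mgrid[0:400,0:640]; d=c['z_map']
    p=np.stack([(u-c['cx'])/f*d,-(v-c['cy'])/f*d,-d,np.ones_like(d)],-1)
    return (p@np.array(c['T']).T)[...,:3]
E
python3 - <<'E'
from h import *
print(monitor.read_state(),r.tcp_to_grasp)
a=shot('scene','s0.png');b=shot('top','t0.png')
for c in(a,b):print({k:c[k] for k in c if k not in('pixels','z_map')})
E
```

```text
pics
{'time': 0.0, 'joint_positions': array([ 1.22138651,  0.33284665, -0.06472148,  1.46098295,  0.02161527,
        1.34990133, -0.08849503]), 'joint_vel': array([ 1.33076877e-03,  1.64137872e-03, -3.20273914e-04,  8.92235041e-05,
        7.97806057e-04,  2.57646204e-04, -1.69377585e-03]), 'joint_torque': array([-7.03319656e-04, -6.23255467e+01,  2.42198654e-02, -3.89899850e+01,
       -6.14009122e-02,  3.97601305e-02,  1.61142129e-04]), 'ee_pos': array([ 0.2005093 , -0.59153386,  0.22174988]), 'eef_rot': array([ 9.86674733e-01,  1.62703567e-01, -1.55185193e-04, -7.04089667e-04]), 'ft_force': array([-0.12079043,  0.25140946, -0.59799543]), 'torque': array([-0.00205321, -0.00062172, -0.01878483]), 'grip_force': 0.0, 'width': 0.08707137028338399} 0.0187
{'vfov': 52.11970768976443, 'cx': 318.9210556129739, 'cy': 202.52003894248833, 'T': array([[ 4.65987489e-01, -6.77417410e-01,  5.69175994e-01,
         1.11009776e+00],
       [ 8.84791233e-01,  3.56505270e-01, -3.00080766e-01,
        -1.02142031e-01],
       [ 3.65693949e-04,  6.43435812e-01,  7.65499981e-01,
         8.94439334e-01],
       [ 0.00000000e+00,  0.00000000e+00,  0.00000000e+00,
         1.00000000e+00]])}
{'vfov': 49.8200327681738, 'cx': 329.8536575461823, 'cy': 202.70432831884187, 'T': array([[ 0.02417881,  0.99207552, -0.12329456,  0.39448105],
       [-0.99970676,  0.02415851, -0.00165991,  0.21981719],
       [ 0.00133185,  0.12329854,  0.99236873,  1.3154005 ],
       [ 0.        ,  0.        ,  0.        ,  1.        ]])}
```

View pics/s0.png

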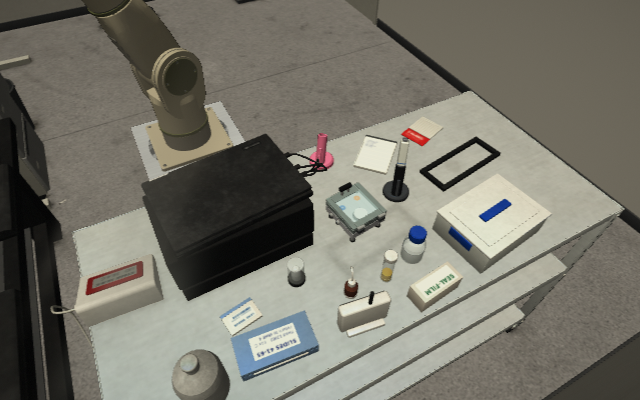

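View pics/t0.png

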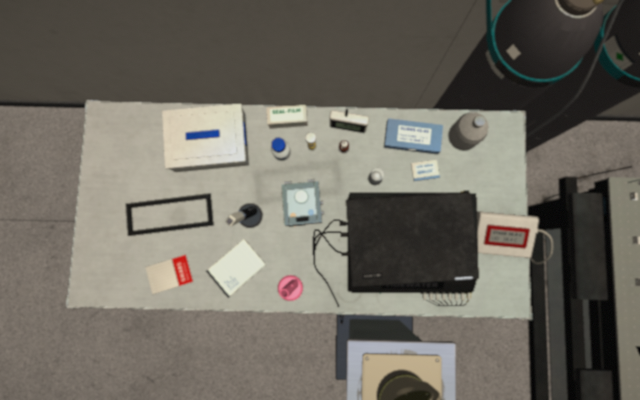

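The top view shows the stage at (301,202), the dark stand with the probe at (248,215), and the pink look-alike at (290,288). The scene view shows the stage at (356,208), its handle at (347,188), the white probe at (402,155) in the dark stand at (396,190), and the pink look-alike at (320,150). Only two things could be mistaken for the stand: the dark one holding the white probe, which is the one I want, and the pink one, which is not. I'll check this in a close crop.

```bash
python3 - <<'E'
from h import *
a=cv2.imread('pics/s0.png')[125:250,310:425];b=cv2.imread('pics/t0.png')[170:245,220:335]
a=cv2.resize(a,None,fx=4.5,fy=4.5,interpolation=2)[:, :]
b=cv2.resize(b,None,fx=2.4,fy=2.4,interpolation=2)
im=np.zeros((563,794,3),np.uint8);im[:a.shape[0],:a.shape[1]]=a[:563]
im[:b.shape[0],518:518+b.shape[1]]=b[:,:276]
cv2.imwrite('pics/c0.png',im)
for n in('s0','t0'):
    c=dict(np.load(f'pics/{n}.png.npz'))
    w=cloud(c)
    pts={'s0':[(347,188),(356,208),(402,145),(404,140),(396,190),(320,137)],'t0':[(301,202),(248,215),(233,218),(290,288),(413,240),(350,195),(476,196),(350,288)]}[n]
    for u,v in pts:print(n,u,v,w[v,u].round(3))
E
```

```text
s0 347 188 [0.505 0.3   0.094]
s0 356 208 [0.558 0.298 0.069]
s0 402 145 [0.493 0.471 0.164]
s0 404 140 [0.487 0.481 0.173]
s0 396 190 [0.533 0.447 0.037]
s0 320 137 [0.297 0.33  0.098]
t0 301 202 [0.55  0.306 0.066]
t0 248 215 [0.507 0.457 0.076]
t0 233 218 [0.489 0.479 0.171]
t0 290 288 [0.303 0.329 0.077]
t0 413 240 [0.441 0.004 0.197]
t0 350 195 [0.559 0.168 0.172]
t0 476 196 [ 0.589 -0.227  0.002]
t0 350 288 [0.31  0.161 0.127]
```

View pics/c0.png

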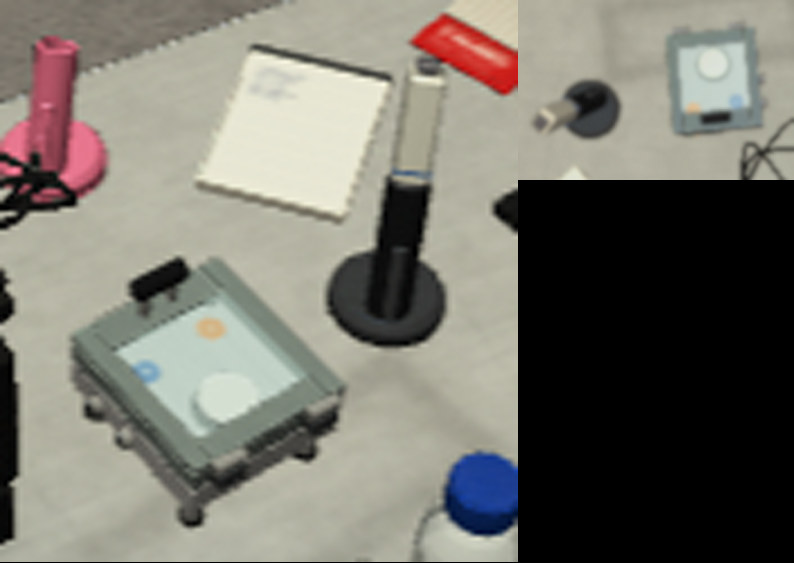

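The crop confirms it: the white probe sits in the dark stand. The lid handle is on the robot's side, the blue dot is at front-right and the orange one at front-left. I'll lift, then swing over the box.

```bash

python3 -m crank '{"steps":[[[1,0.5,0.7],[0,0,0]],[[1,0.5,0.7],[0,0,0]],[[1,0.5,0.7],[0,0,0]],[[1,0.5,0.7],[0,0,0]],[[1,0.5,0.7],[0,0,0]],[[1,0.5,0.7],[0,0,0]],[[1,0.5,0.7],[0,0,0]],[[1,0.5,0.7],[0,0,0]],[[1,0.5,0.7],[0,0,0]],[[1,0.5,0.7],[0,0,0]]]}' 87
python3 -m crank '{"steps":[[[0.4,1,0],[0,0,0]],[[0.4,1,0],[0,0,0]],[[0.4,1,0],[0,0,0]],[[0.4,1,0],[0,0,0]],[[0.4,1,0],[0,0,0]],[[0.4,1,0],[0,0,0]],[[0.4,1,0],[0,0,0]],[[0.4,1,0],[0,0,0]],[[0.4,1,0],[0,0,0]],[[0.4,1,0],[0,0,0]]]}'
```

```text
time: 0.93
ee_pos: [0.4516, -0.4661, 0.3981]
eef_rot: [0.987, 0.163, -0.0, -0.0]
ft_force: [0.6, 0.1, 0.1]
width: 0.0871
grip_force: 0.0
time: 1.77
ee_pos: [0.5508, -0.2157, 0.3972]
eef_rot: [0.987, 0.163, -0.0, -0.0]
ft_force: [-0.8, -0.7, -0.5]
width: 0.087
grip_force: 0.0
```

Tracking is accurate, so I'll continue to above the stage.

```bash

python3 -m crank '{"steps":[[[0.1,1,0],[0,0,-0.2]],[[0.1,1,0],[0,0,-0.2]],[[0.1,1,0],[0,0,-0.2]],[[0.1,1,0],[0,0,-0.2]],[[0.1,1,0],[0,0,-0.2]],[[0.1,1,0],[0,0,-0.2]],[[0.1,1,0],[0,0,-0.2]],[[0.1,1,0],[0,0,-0.2]],[[0.1,1,0],[0,0,-0.2]],[[0.1,1,0],[0,0,-0.2]]]}'
python3 -m crank '{"steps":[[[-0.3,1,0],[0,0,-0.2]],[[-0.3,1,0],[0,0,-0.2]],[[-0.3,1,0],[0,0,-0.2]],[[-0.3,1,0],[0,0,-0.2]],[[-0.3,1,0],[0,0,-0.2]],[[-0.3,1,0],[0,0,-0.2]],[[-0.3,1,0],[0,0,-0.2]],[[-0.3,1,0],[0,0,-0.2]],[[-0.3,1,0],[0,0,-0.1]],[[-0.3,1,0],[0,0,0]],[[0,0,0],[0,0,0]]]}' || true
python3 -m crank '{"steps":[[[-0.3,1,0],[0,0,-0.2]],[[-0.3,1,0],[0,0,-0.2]],[[-0.3,1,0],[0,0,-0.2]],[[-0.3,1,0],[0,0,-0.2]],[[-0.3,1,0],[0,0,-0.2]],[[-0.3,1,0],[0,0,-0.2]],[[-0.3,1,0],[0,0,-0.2]],[[-0.3,1,0],[0,0,-0.2]],[[-0.3,1,0],[0,0,-0.1]],[[-0.3,1,0],[0,0,0]]]}'
python3 - <<'E'
from h import *
c=shot('wrist','w0.png');print(c['T'].round(3),c['vfov'])
E
```

```text
time: 2.6
ee_pos: [0.5755, 0.0342, 0.3973]
eef_rot: [0.997, 0.076, -0.0, 0.0]
ft_force: [-0.7, 0.4, 0.3]
width: 0.0871
grip_force: 0.0
time: 3.43
ee_pos: [0.5001, 0.2841, 0.3973]
eef_rot: [1.0, 0.002, -0.0, 0.0]
ft_force: [-0.3, -0.1, -0.3]
width: 0.0869
grip_force: 0.0
[[ 0.002  0.962  0.273  0.574]
 [-1.     0.002  0.001  0.285]
 [ 0.001 -0.273  0.962  0.559]
 [ 0.     0.     0.     1.   ]] 58.482411993738054invalid input at $.steps: expected 1 to 10 rows
```

View pics/w0.png

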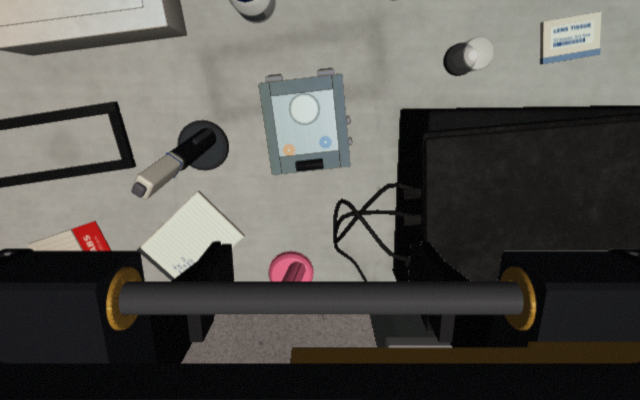

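The wrist view shows the stage centred at about (305,123), the handle at (310,165), the blue dot at (326,142), the orange dot at (289,149), the probe top at (139,190), the tube mouth near (182,155) and the stand foot at (203,145). Next I'll fit positions from the clouds.

```bash
python3 - <<'E'
from h import *
from scipy.optimize import minimize
W=[]
for n in('s0','t0','w0'):
    c=dict(np.load(f'pics/{n}.png.npz'));w=cloud(c);px=c['pixels'].astype(int)
    g=px.max(-1); ok=c['z_map']>0
    m=ok&(g<60)&(abs(w[...,0]-.505)<.04)&(abs(w[...,1]-.3)<.05)&(w[...,2]>.078)&(w[...,2]<.12)
    q=w[m];print(n,'handle',len(q),q.mean(0).round(4),q.min(0).round(3),q.max(0).round(3))
    # stage lid outline
    m=ok&(abs(w[...,0]-.55)<.1)&(abs(w[...,1]-.3)<.09)&(w[...,2]>.058)&(w[...,2]<.077)
    q=w[m];rc=cv2.minAreaRect((q[:,:2]*1000).astype(np.float32));print(' lid',rc,np.median(q[:,2]).round(4))
    b,gg,rr=px[...,0],px[...,1],px[...,2]
    near=(abs(w[...,0]-.55)<.1)&(abs(w[...,1]-.3)<.09)
    for nm,mm in(('blue',(b-rr>45)&near),('orange',(rr-b>25)&near)):
        v,u=np.nonzero(mm)
        if len(u):
            # intersect with z=.046 using ray
            T=c['T'];p=P(c,u.mean(),v.mean(),1.);o=T[:3,3];d=p-o;s=(.0465-o[2])/d[2]
            print(' ',nm,len(u),u.mean().round(1),v.mean().round(1),(o+s*d).round(4),'z',np.median(w[mm],0)[2])
    # probe
    m=ok&(w[...,2]>.03)&(abs(w[...,0]-.49)<.08)&(abs(w[...,1]-.475)<.07)
    q=w[m];white=q[(g[m]>90)&(q[:,2]>.09)];print(' probe',len(white),white.mean(0).round(4),'top',q[q[:,2]>q[:,2].max()-.006].mean(0).round(4),q[:,2].max())
    u,s,vt=np.linalg.svd(white-white.mean(0));print('  axis',(vt[0]*np.sign(vt[0,2])).round(3))
    for lo in np.arange(.09,.19,.015):
        k=white[(white[:,2]>=lo)&(white[:,2]<lo+.015)]
        if len(k)>3:print('   z',lo.round(3),len(k),k.mean(0).round(4))
    foot=q=w[ok&(w[...,2]>.011)&(w[...,2]<.021)&(abs(w[...,0]-.515)<.06)&(abs(w[...,1]-.447)<.06)]
    print(' foot',len(q),q.mean(0).round(3), cv2.minEnclosingCircle((q[:,:2]*1000).astype(np.float32)))
a=cv2.imread('pics/w0.png');x=cv2.resize(a[110:215,120:360],None,fx=3.3,fy=3.3,interpolation=2);cv2.imwrite('pics/c1.png',x)
E
```

```text
s0 handle 62 [0.5017 0.2957 0.0969] [0.497 0.279 0.081] [0.508 0.315 0.106]
 lid ((551.8003540039062, 303.5005187988281), (133.22047424316406, 112.59349822998047), 6.2627339363098145) 0.0692
  blue 16 342.2 207.1 [0.5228 0.2781 0.0465] z 0.06862103641087564
  orange 30 351.4 193.6 [0.493  0.3244 0.0465] z 0.07000758937982127
 probe 231 [0.4984 0.4723 0.1418] top [0.4851 0.4827 0.1719] 0.1752309236156887
  axis [-0.304  0.234  0.924]
   z 0.105 40 [0.5066 0.4657 0.1134]
   z 0.12 47 [0.5038 0.4693 0.1277]
   z 0.135 48 [0.4988 0.4717 0.1426]
   z 0.15 56 [0.4941 0.4757 0.1576]
   z 0.165 37 [0.4886 0.4796 0.1691]
 foot 236 [0.52  0.456 0.016] ((516.4207763671875, 461.3016357421875), 37.64387130737305)
t0 handle 32 [0.4976 0.2993 0.0992] [0.494 0.285 0.094] [0.503 0.314 0.105]
 lid ((550.9451904296875, 307.2292785644531), (129.50367736816406, 110.1610107421875), 6.641078472137451) 0.0692
  blue 10 310.5 212.0 [0.523  0.2786 0.0465] z 0.06973096741219098
  orange 23 292.6 215.1 [0.5124 0.3313 0.0465] z 0.06858460257951182
 probe 187 [0.4917 0.4797 0.1492] top [0.4855 0.4857 0.1737] 0.17
[... 364 characters left out ...]
.283 0.092] [0.507 0.318 0.101]
 lid ((551.9620361328125, 305.7669982910156), (130.961181640625, 110.1795883178711), 6.54911994934082) 0.068
  blue 97 327.2 140.9 [0.5249 0.2752 0.0465] z 0.06743543148451137
  orange 8318 428.9 335.2 [0.2062 0.1038 0.0465] z 0.493581648323478
 probe 972 [0.4978 0.4757 0.1446] top [0.4851 0.4862 0.1703] 0.17369382364082514
  axis [-0.365  0.242  0.899]
   z 0.09 8 [0.5021 0.4754 0.0968]
   z 0.105 139 [0.5089 0.468  0.1135]
   z 0.12 175 [0.5045 0.4709 0.1276]
   z 0.135 189 [0.4999 0.4743 0.1426]
   z 0.15 275 [0.4911 0.4788 0.1586]
   z 0.165 186 [0.4905 0.4829 0.1673]
 foot 994 [0.515 0.459 0.015] ((514.7883911132812, 464.6498107910156), 37.09691619873047)
```

View pics/c1.png

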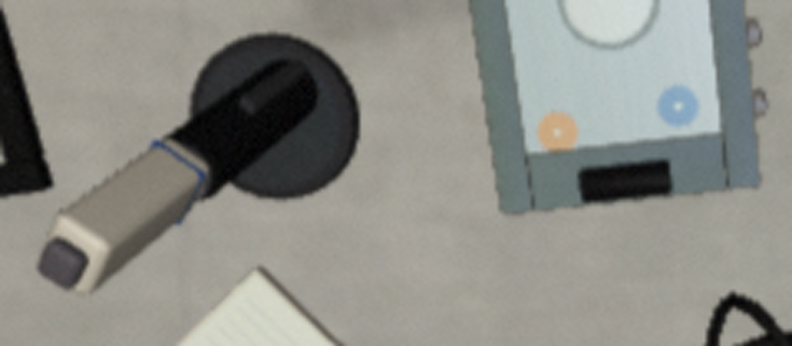

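The stage yaw is 6.5°, the handle centre is about (0.4995, 0.2995, 0.093), and the hinge is about (0.612, 0.312, 0.066). The tool can now go down onto the handle.

```bash

python3 -m crank '{"steps":[[[0,0.06,-1],[0,0,0.13]],[[0,0.06,-1],[0,0,0.13]],[[0,0.06,-1],[0,0,0.13]],[[0,0.06,-1],[0,0,0.13]],[[0,0.06,-1],[0,0,0.13]],[[0,0.06,-1],[0,0,0.13]],[[0,0.06,-1],[0,0,0.13]],[[0,0.06,-1],[0,0,0.13]],[[0,0.06,-1],[0,0,0.13]],[[0,0.06,-1],[0,0,0.13]]]}'
python3 -m crank '{"steps":[[[0,0,-0.7],[0,0,0]],[[0,0,-0.7],[0,0,0]],[[0,0,-0.7],[0,0,0]],[[0,0,-0.7],[0,0,0]],[[0,0,0],[0,0,0]]]}'
python3 -m crank '{"steps":[[[0,0,0],[0,0,0]],[[0,0,0],[0,0,0]],[[0,0,0],[0,0,0]],[[0,0,0],[0,0,0]],[[0,0,0],[0,0,0]],[[0,0,0],[0,0,0]],[[0,0,0],[0,0,0]],[[0,0,0],[0,0,0]]]}' 20 15
```

```text
time: 4.32
ee_pos: [0.5005, 0.2977, 0.1461]
eef_rot: [0.998, 0.059, -0.0, 0.0]
ft_force: [0.7, -0.6, 0.7]
width: 0.0871
grip_force: 0.0
time: 4.73
ee_pos: [0.4988, 0.2964, 0.0739]
eef_rot: [0.998, 0.059, -0.003, 0.001]
ft_force: [-0.1, -1.3, -0.6]
width: 0.0868
grip_force: 0.0
time: 5.4
ee_pos: [0.5007, 0.2981, 0.0777]
eef_rot: [0.998, 0.059, 0.0, 0.0]
ft_force: [-0.9, -0.7, 1.1]
width: 0.0416
grip_force: 0.0
```

```bash

python3 -m crank '{"steps":[[[0,0,0],[0,0,0]],[[0,0,0],[0,0,0]],[[0,0,0],[0,0,0]],[[0,0,0],[0,0,0]]]}' 20 15
python3 - <<'E'
import numpy as np
a=np.radians(6.5);R=np.hypot(.113,.026);p0=np.arctan2(.026,-.113)
prev=None
for t in np.radians(np.arange(0,96,5)):
    p=p0-t; d=np.array([np.cos(p),np.sin(p)])*R
    w=np.array([d[0]*np.cos(a),d[0]*np.sin(a),d[1]])/.025
    if prev is not None:print(round(np.degrees(t)),(w-prev).round(2))
    prev=w
E
```

```text
time: 5.73
ee_pos: [0.5006, 0.2992, 0.0778]
eef_rot: [0.998, 0.059, 0.0, -0.001]
ft_force: [-0.1, 5.9, -1.4]
width: 0.0358
grip_force: 15.0
5 [0.11 0.01 0.39]
10 [0.14 0.02 0.38]
15 [0.17 0.02 0.37]
20 [0.2  0.02 0.35]
25 [0.23 0.03 0.33]
30 [0.26 0.03 0.31]
35 [0.29 0.03 0.28]
40 [0.31 0.04 0.26]
45 [0.33 0.04 0.23]
50 [0.35 0.04 0.2 ]
55 [0.37 0.04 0.17]
60 [0.38 0.04 0.14]
65 [0.39 0.04 0.1 ]
70 [0.4  0.05 0.07]
75 [0.4  0.05 0.03]
80 [ 0.4   0.05 -0.  ]
85 [ 0.4   0.05 -0.04]
90 [ 0.4   0.05 -0.07]
95 [ 0.39  0.04 -0.11]
```

```bash

python3 -m crank '{"steps":[[[0.11,0.01,0.39],[0,0,0]],[[0.14,0.02,0.38],[0,0,0]],[[0.17,0.02,0.37],[0,0,0]],[[0.2,0.02,0.35],[0,0,0]],[[0.23,0.03,0.33],[0,0,0]],[[0.26,0.03,0.31],[0,0,0]]]}'
python3 -m crank '{"steps":[[[0.29,0.03,0.28],[0,0,0]],[[0.31,0.04,0.26],[0,0,0]],[[0.33,0.04,0.23],[0,0,0]],[[0.35,0.04,0.2],[0,0,0]],[[0.37,0.04,0.17],[0,0,0]]]}'
```

```text
time: 6.23
ee_pos: [0.5279, 0.3023, 0.1309]
eef_rot: [0.998, 0.059, -0.0, -0.001]
ft_force: [1.2, 6.9, -6.7]
width: 0.0356
grip_force: 15.0
time: 6.65
ee_pos: [0.5688, 0.307, 0.1593]
eef_rot: [0.998, 0.059, -0.001, -0.0]
ft_force: [-1.6, 5.6, -3.6]
width: 0.0356
grip_force: 15.0
```

```bash

python3 -m crank '{"steps":[[[0.38,0.04,0.14],[0,0,0]],[[0.39,0.04,0.1],[0,0,0]],[[0.4,0.05,0.07],[0,0,0]],[[0.4,0.05,0.03],[0,0,0]],[[0.4,0.05,0],[0,0,0]],[[0.4,0.05,-0.04],[0,0,0]],[[0.4,0.05,-0.07],[0,0,0]],[[0,0,0],[0,0,0]]]}'
python3 - <<'E'
from h import *
c=shot('scene','s1.png')
im=cv2.resize(c['pixels'][110:260,290:440],None,fx=3.5,fy=3.5,interpolation=2);cv2.imwrite('pics/c2.png',im)
E
```

```text
time: 7.32
ee_pos: [0.6399, 0.3152, 0.1649]
eef_rot: [0.998, 0.059, 0.0, -0.001]
ft_force: [2.0, 3.9, 3.2]
width: 0.0358
grip_force: 15.0
```

View pics/c2.png

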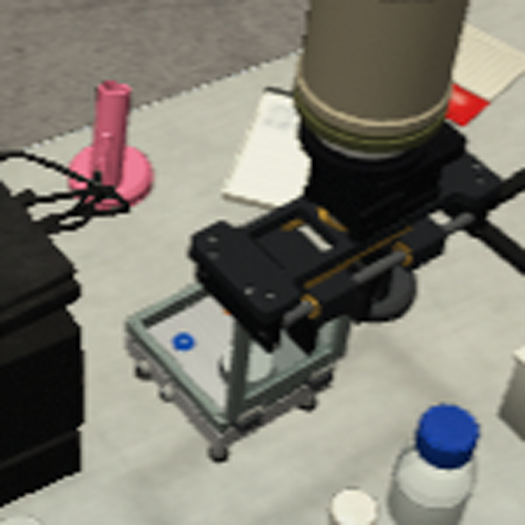

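The lid stands upright. I'll release it, rise straight up, and go over the stand for a closer look.

```bash

python3 -m crank '{"steps":[[[0,0,0],[0,0,0]],[[0,0,0],[0,0,0]],[[0,0,0],[0,0,0]],[[0,0,0],[0,0,0]]]}' 70
python3 -m crank '{"steps":[[[0,0,0.3],[0,0,0]],[[0,0,0.7],[0,0,0]],[[0,0,1],[0,0,0]],[[0,0,1],[0,0,0]],[[0,0,1],[0,0,0]],[[0,0,1],[0,0,0]],[[0,0,1],[0,0,0]],[[0,0,1],[0,0,0]],[[0,0,1],[0,0,0]]]}' 87
python3 -m crank '{"steps":[[[-0.64,0.68,0],[0,0,-0.89]],[[-0.64,0.68,0],[0,0,-0.89]],[[-0.64,0.68,0],[0,0,-0.89]],[[-0.64,0.68,0],[0,0,-0.89]],[[-0.64,0.68,0],[0,0,-0.89]],[[-0.64,0.68,0],[0,0,-0.89]],[[-0.64,0.68,0],[0,0,-0.89]],[[-0.64,0.68,0],[0,0,-0.89]],[[-0.64,0.68,0],[0,0,-0.89]],[[-0.64,0.68,0],[0,0,-0.89]]]}'
python3 -m crank '{"steps":[[[0,0,0],[0,0,0]]]}'
python3 - <<'E'
from h import *
c=shot('wrist','w1.png');s=shot('scene','s2.png');t=shot('top','t2.png');print(monitor.read_state()['joint_positions'].round(2))
a=c['pixels'][0:300];b=s['pixels'][120:250,300:430]
im=np.zeros((530,640,3),np.uint8);im[:300]=a;im[300:530,:230]=cv2.resize(b,(230,230));im[300:530,240:470]=cv2.resize(t['pixels'][150:250,230:330],(230,230));cv2.imwrite('pics/c3.png',im)
E
```

```text
time: 7.7
ee_pos: [0.6388, 0.3136, 0.1649]
eef_rot: [0.998, 0.058, -0.0, 0.001]
ft_force: [-0.1, 0.5, -0.0]
width: 0.0546
grip_force: 0.0
time: 8.45
ee_pos: [0.6386, 0.3139, 0.3672]
eef_rot: [0.998, 0.059, 0.0, 0.0]
ft_force: [0.5, 0.2, -0.3]
width: 0.087
grip_force: 0.0
time: 9.28
ee_pos: [0.5305, 0.4279, 0.3461]
eef_rot: [0.98, -0.198, -0.013, 0.016]
ft_force: [1.1, 0.9, -2.2]
width: 0.0869
grip_force: 0.0
time: 9.37
ee_pos: [0.5299, 0.4289, 0.3452]
eef_rot: [0.98, -0.198, -0.012, 0.018]
ft_force: [-0.1, -0.6, -0.1]
width: 0.087
grip_force: 0.0
[-1.    0.5   0.44  1.03 -0.2   1.7  -2.6 ]
```

View pics/c3.png

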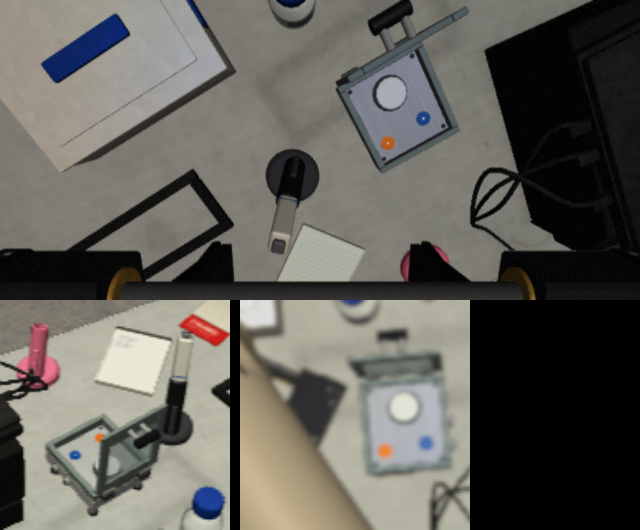

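The wrist view shows the open lid, the blue dot at (423,118), the orange dot at (388,144), the probe from about (277,245) at the top to (290,195) at the mouth, and the stand foot at (292,176). Joint 7 reached its range, so I need the half-turn-equivalent grasp. I'll fit the poses now.

```bash
python3 - <<'E'
from h import *
from scipy.optimize import least_squares
from scipy.spatial.transform import Rotation as Rt
Q={}
for n in('s0','t0','w0','w1','s2','t2'):
    c=dict(np.load(f'pics/{n}.png.npz'));w=cloud(c);px=c['pixels'].astype(int);b,g,r_=px[...,0],px[...,1],px[...,2]
    ok=c['z_map']>0
    q=w[ok&(px.max(-1)>85)&(w[...,2]>.108)&(w[...,2]<.19)&(abs(w[...,0]-.49)<.06)&(abs(w[...,1]-.475)<.05)]
    if n!='t2': Q[n]=q
    if n in('w1','s2','t2'):
        near=(abs(w[...,0]-.53)<.07)&(abs(w[...,1]-.3)<.08)&(w[...,2]<.06)
        for nm,mm in(('blue',(b-r_>60)&near),('orange',(r_-b>60)&near)):
            p=w[mm];
            if len(p):print(n,nm,len(p),((p.min(0)+p.max(0))/2).round(4),p.mean(0).round(4))
        q=w[ok&(abs(w[...,0]-.615)<.05)&(abs(w[...,1]-.31)<.06)&(w[...,2]>.08)&(w[...,2]<.2)]
        if n!='t2':print(n,'lid pts',len(q),np.polyfit(q[:,2],q[:,0],1))
def res(x,q):
    px,py,pz,az,ti,sp=x
    R=Rt.from_euler('ZYZ',[az,ti,sp])
    l=R.inv().apply(q-[px,py,pz]); d=np.abs(l-[0,0,41.5e-3])-[.014,.011,.0385]
    return np.linalg.norm(np.maximum(d,0),axis=1)+np.minimum(d.max(1),0)
x0=[.507,.469,.097,np.radians(142),np.radians(20),np.pi]
for names in(['w0'],['w1'],['s0'],['s2'],['t0'],['w0','w1','s0','t0']):
    q=np.vstack([Q[n] for n in names])
    pr=lambda x:np.r_[res(x,q),1.*len(q)**.5*np.array([(x[2]-.097)*1,(x[4]-x0[4])*.02])]
    s=least_squares(pr,x0,loss='soft_l1',f_scale=.002)
    x=s.x;ax=Rt.from_euler('ZYZ',x[3:]).apply([0,0,1]);print(names,len(q),x[:3].round(4),np.degrees(x[3:]).round(1),'grip',(x[:3]+.042*ax).round(4),(1000*np.sqrt((res(x,q)**2).mean())).round(2))
E
```

```text
w1 blue 136 [0.5235 0.2781 0.0454] [0.5236 0.2783 0.0459]
w1 orange 148 [0.5119 0.3303 0.0461] [0.5122 0.3304 0.0459]
w1 lid pts 2469 [0.03313115 0.61425586]
s2 blue 24 [0.524  0.2774 0.0472] [0.5233 0.2768 0.0474]
s2 orange 19 [0.5087 0.3278 0.0477] [0.5086 0.3273 0.0469]
s2 lid pts 1078 [0.06518069 0.60519122]
t2 blue 22 [0.5229 0.2787 0.047 ] [0.5234 0.2787 0.0467]
t2 orange 30 [0.5113 0.3313 0.0491] [0.5117 0.3314 0.0479]
['w0'] 1024 [0.5033 0.4731 0.0969] [140.   21.1 183.3] grip [0.4917 0.4828 0.1361] 1.41
['w1'] 883 [0.5062 0.4729 0.0892] [145.6  20.2 177.9] grip [0.4942 0.4811 0.1286] 0.67
['s0'] 227 [0.5019 0.4707 0.097 ] [140.6  20.  187.4] grip [0.4908 0.4799 0.1364] 1.95
['s2'] 231 [0.5012 0.4699 0.0969] [137.2  20.2 188.1] grip [0.4906 0.4797 0.1364] 1.91
['t0'] 186 [0.5036 0.4744 0.0967] [140.5  20.5 184.5] grip [0.4922 0.4838 0.1361] 1.75
['w0', 'w1', 's0', 't0'] 2320 [0.5036 0.4734 0.0969] [141.9  21.1 182. ] grip [0.4917 0.4827 0.1361] 1.63
```

The blue dot is at (0.5235, 0.278, 0.046). The grip point is at (0.4917, 0.482, 0.136), with the axis at azimuth 142° and 20° tilt. Next comes the half turn the other way while drifting over the probe.

```bash

python3 -m crank '{"steps":[[[-0.08,0.1,0],[0,0,1]],[[-0.08,0.1,0],[0,0,1]],[[-0.08,0.1,0],[0,0,1]],[[-0.08,0.1,0],[0,0,1]],[[-0.08,0.1,0],[0,0,1]],[[-0.08,0.1,0],[0,0,1]],[[-0.08,0.1,0],[0,0,1]],[[-0.08,0.1,0],[0,0,1]],[[-0.08,0.1,0],[0,0,1]],[[-0.08,0.1,0],[0,0,1]]]}'
python3 -m crank '{"steps":[[[-0.08,0.1,0],[0,0,1]],[[-0.08,0.1,0],[0,0,1]],[[-0.08,0.1,0],[0,0,1]],[[-0.08,0.1,0],[0,0,1]],[[-0.08,0.1,0],[0,0,1]],[[-0.08,0.1,0],[0,0,1]],[[-0.08,0.1,0],[0,0,1]],[[-0.08,0.1,0],[0,0,1]],[[-0.08,0.1,0],[0,0,1]],[[-0.08,0.1,0],[0,0,1]]]}'
python3 -m crank '{"steps":[[[-0.08,0.1,0],[0,0,1]],[[-0.08,0.1,0],[0,0,1]],[[-0.08,0.1,0],[0,0,1]],[[-0.08,0.1,0],[0,0,1]],[[-0.08,0.1,0],[0,0,1]],[[-0.08,0.1,0],[0,0,1]],[[-0.08,0.1,0],[0,0,1]],[[-0.08,0.1,0],[0,0,1]],[[-0.08,0.1,0],[0,0,1]],[[-0.08,0.1,0],[0,0,1]]]}'
cat >> h.py <<'E'
from scipy.spatial.transform import Rotation as Rt
def togo(p,z,y):
    "shift (25mm) and turn (5deg) left to reach TCP p, tool z, tool y"
    s=monitor.read_state();z=np.array(z)/np.linalg.norm(z);y=np.array(y,float);y-=z*(y@z);y/=np.linalg.norm(y)
    R=Rt.from_matrix(np.c_[np.cross(y,z),y,z])
    t=(R*Rt.from_quat(s['eef_rot']).inv()).as_rotvec()
    print('pos',s['ee_pos'].round(4),'shift',((p-s['ee_pos'])/.025).round(2),'turn',(np.degrees(t)/5).round(2),'j',s['joint_positions'].round(2),'F',s['ft_force'].round(1),'w',s['width'].round(4),s['grip_force'].round(1))
AX=np.array([-.2695,.2106,.9397]);Y=[np.cos(np.radians(52)),np.sin(np.radians(52)),0];G=np.array([.4917,.482,.136])
E
python3 -c "
from h import *
togo(G-.0187*AX+.12*AX,-AX,Y)"
```

```text
time: 10.35
ee_pos: [0.5117, 0.452, 0.3454]
eef_rot: [0.971, 0.237, -0.005, 0.02]
ft_force: [-0.8, 0.3, 0.2]
width: 0.087
grip_force: 0.0
time: 11.18
ee_pos: [0.4917, 0.4771, 0.3457]
eef_rot: [0.78, 0.625, 0.005, 0.02]
ft_force: [-0.0, 0.5, -0.4]
width: 0.0869
grip_force: 0.0
time: 12.02
ee_pos: [0.4717, 0.5021, 0.3459]
eef_rot: [0.443, 0.896, 0.014, 0.017]
ft_force: [-0.4, -0.0, -0.0]
width: 0.0871
grip_force: 0.0Traceback (most recent call last):
  File "<string>", line 3, in <module>
    togo(G-.0187*AX+.12*AX,-AX,Y)
    ~~~~^^^^^^^^^^^^^^^^^^^^^^^^^
  File "h.py", line 22, in togo
    print('pos',s['ee_pos'].round(4),'shift',((p-s['ee_pos'])/.025).round(2),'turn',(np.degrees(t)/5).round(2),'j',s['joint_positions'].round(2),'F',s['ft_force'].round(1),'w',s['width'].round(4),s['grip_force'].round(1))
                                                                                                                                                                                ^^^^^^^^^^^^^^^^
AttributeError: 'float' object has no attribute 'round'
```

```bash
sed -i "s/s\['width'\].round(4),s\['grip_force'\].round(1)/s['width'],s['grip_force']/" h.py
python3 -c "
from h import *
togo(G-.0187*AX+.12*AX,-AX,Y)"
```

```text
pos [0.4717 0.5021 0.3459] shift [-0.29  0.05 -4.59] turn [-3.03 -2.35  2.81] j [-0.89  0.43 -0.01  1.08  0.03  1.6  -0.24] F [-0.4 -0.  -0. ] w 0.08710687550220729 0.0
```

```bash

python3 -m crank '{"steps":[[[-0.06,0.01,0],[-0.61,-0.47,0.56]],[[-0.06,0.01,0],[-0.61,-0.47,0.56]],[[-0.06,0.01,0],[-0.61,-0.47,0.56]],[[-0.06,0.01,0],[-0.61,-0.47,0.56]],[[-0.05,0.01,0],[-0.6,-0.47,0.56]],[[0,0,-0.9],[0,0,0]],[[0,0,-0.9],[0,0,0]],[[0,0,-0.9],[0,0,0]],[[0,0,-0.9],[0,0,0]],[[0,0,-0.9],[0,0,0]]]}'
python3 -m crank '{"steps":[[[0,0,0],[0,0,0]],[[0,0,0],[0,0,0]]]}'
python3 - <<'E'
from h import *
togo(G-.0187*AX+.12*AX,-AX,Y)
togo(G-.0187*AX,-AX,Y)
c=shot('wrist');s=shot('scene');im=np.zeros((480,640,3),np.uint8)
im[:400]=c['pixels'];im[260:480,:220]=cv2.resize(s['pixels'][60:220,330:490],(220,220));cv2.imwrite('pics/c4.png',im)
E
```

```text
time: 12.85
ee_pos: [0.4644, 0.5038, 0.2323]
eef_rot: [0.323, 0.93, -0.056, 0.164]
ft_force: [0.7, -0.3, -0.0]
width: 0.087
grip_force: 0.0
time: 13.02
ee_pos: [0.4642, 0.5033, 0.2324]
eef_rot: [0.323, 0.93, -0.058, 0.164]
ft_force: [0.0, 0.2, 0.2]
width: 0.0868
grip_force: 0.0
pos [0.4642 0.5033 0.2324] shift [ 0.01  0.   -0.05] turn [ 0.02 -0.    0.06] j [-1.06  0.47 -0.01  1.29  0.35  1.45 -0.22] F [0.  0.2 0.2] w 0.08684729456902181 0.0
pos [0.4642 0.5033 0.2324] shift [ 1.3  -1.01 -4.56] turn [ 0.02 -0.    0.06] j [-1.06  0.47 -0.01  1.29  0.35  1.45 -0.22] F [0.  0.2 0.2] w 0.08684729456902181 0.0
```

View pics/c4.png

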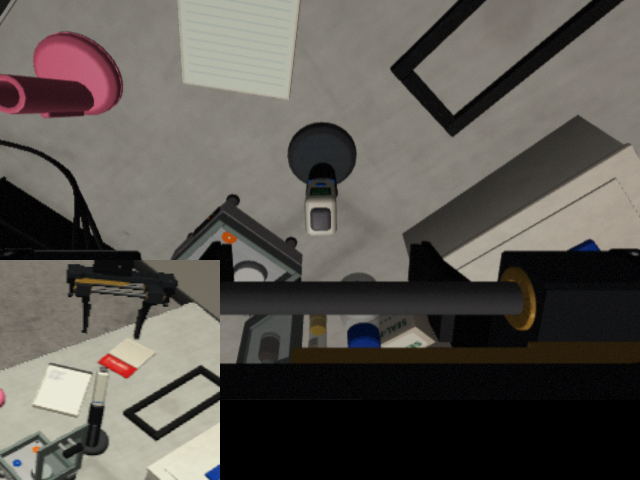

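The wrist view shows the probe at column 321, midway between the fingers at (220) and (422). The grey top is at (321,218) and the display faces the camera. I'll check the top's position against the planned axis.

```bash
python3 - <<'E'
from h import *
c=dict(np.load('pics/wrist.npz'));w=cloud(c)
s=monitor.read_state();R=Rt.from_quat(s['eef_rot'])
l=R.inv().apply((w-s['ee_pos']).reshape(-1,3)).reshape(w.shape)
for v in(185,195,205,212,218,225,232):
    row=l[v,285:355];m=(c['z_map'][v,285:355]>0)&(row[:,2]<.2)&(abs(row[:,1])<.04)&(abs(row[:,0])<.05)&(c['pixels'][v,285:355].max(-1)>70)
    k=row[m&(row[:,2]<.13)]
    if len(k):print(v,len(k),k.mean(0).round(4),'y',k[:,1].min().round(4),k[:,1].max().round(4))
print('cols cx',c['cx'])
E
```

```text
185 6 [ 0.0159 -0.0023  0.1115] y -0.0043 -0.0004
205 31 [ 0.0101 -0.0017  0.0745] y -0.012 0.0086
212 12 [ 0.0053 -0.0017  0.0739] y -0.0121 0.0086
218 25 [ 0.002  -0.0019  0.0709] y -0.0122 0.0095
225 27 [-0.0029 -0.0019  0.0706] y -0.0122 0.0096
232 28 [-0.0095 -0.0014  0.0748] y -0.0108 0.0081
cols cx 320.60525019604177
```

The probe is within 2 mm of the tool axis. I'll correct that and descend along the axis.

```bash

python3 -m crank '{"steps":[[[0.13,-0.11,-0.47],[0,0,0]],[[0.13,-0.11,-0.47],[0,0,0]],[[0.13,-0.11,-0.47],[0,0,0]],[[0.13,-0.11,-0.47],[0,0,0]],[[0.13,-0.11,-0.47],[0,0,0]],[[0.13,-0.11,-0.47],[0,0,0]],[[0.13,-0.11,-0.47],[0,0,0]],[[0.13,-0.11,-0.47],[0,0,0]],[[0.13,-0.11,-0.47],[0,0,0]],[[0.13,-0.11,-0.47],[0,0,0]]]}'
python3 -m crank '{"steps":[[[0,0,0],[0,0,0]],[[0,0,0],[0,0,0]],[[0,0,0],[0,0,0]],[[0,0,0],[0,0,0]],[[0,0,0],[0,0,0]],[[0,0,0],[0,0,0]],[[0,0,0],[0,0,0]],[[0,0,0],[0,0,0]],[[0,0,0],[0,0,0]],[[0,0,0],[0,0,0]]]}' 10 25
python3 -m crank '{"steps":[[[0,0,0],[0,0,0]],[[0,0,0],[0,0,0]],[[0,0,0],[0,0,0]],[[0,0,0],[0,0,0]]]}'
python3 -c "
from h import *
togo(G-.0187*AX,-AX,Y)"
```

```text
time: 13.95
ee_pos: [0.4967, 0.4761, 0.1137]
eef_rot: [0.323, 0.93, -0.058, 0.165]
ft_force: [-0.6, 0.6, -0.6]
width: 0.087
grip_force: 0.0
time: 14.78
ee_pos: [0.4964, 0.4764, 0.1149]
eef_rot: [0.323, 0.93, -0.058, 0.165]
ft_force: [0.5, -0.2, 0.6]
width: 0.0279
grip_force: 0.0
time: 15.12
ee_pos: [0.4967, 0.4769, 0.115]
eef_rot: [0.323, 0.93, -0.057, 0.165]
ft_force: [2.9, 3.1, -1.5]
width: 0.0218
grip_force: 25.0
pos [0.4967 0.4769 0.115 ] shift [0.   0.05 0.14] turn [0.01 0.02 0.06] j [-1.01  0.54  0.01  1.44  0.37  1.22 -0.24] F [ 2.9  3.1 -1.5] w 0.021833255323690674 24.96165563352406
```

```bash

python3 -m crank '{"steps":[[[-0.13,0.1,0.45],[0,0,0]],[[-0.13,0.1,0.45],[0,0,0]],[[-0.13,0.1,0.45],[0,0,0]],[[-0.13,0.1,0.45],[0,0,0]],[[-0.13,0.1,0.45],[0,0,0]],[[-0.13,0.1,0.45],[0,0,0]],[[-0.13,0.1,0.45],[0,0,0]],[[-0.13,0.1,0.45],[0,0,0]],[[-0.13,0.1,0.45],[0,0,0]],[[-0.13,0.1,0.45],[0,0,0]]]}'
python3 -c "
from h import *
togo([.5235,.278,.245],[0,0,-1],Y)"
```

```text
time: 15.95
ee_pos: [0.4635, 0.5016, 0.2285]
eef_rot: [0.323, 0.93, -0.058, 0.165]
ft_force: [-0.8, 0.1, -1.7]
width: 0.0221
grip_force: 25.0
pos [0.4635 0.5016 0.2285] shift [ 2.4  -8.94  0.66] turn [2.49 3.16 0.06] j [-1.06  0.47 -0.01  1.3   0.35  1.44 -0.23] F [-0.8  0.1 -1.7] w 0.02213504971996303 24.96501017943956
```

```bash

python3 -m crank '{"steps":[[[0,0,0.2],[0.25,0.32,0]],[[0,0,0.2],[0.25,0.32,0]],[[0,0,0.2],[0.25,0.32,0]],[[0,0,0.2],[0.25,0.32,0]],[[0,0,0.2],[0.25,0.31,0]],[[0,0,0.1],[0.25,0.31,0]],[[0,0,0],[0.25,0.32,0]],[[0,0,0],[0.25,0.32,0]],[[0,0,0],[0.25,0.31,0]],[[0,0,0],[0.24,0.31,0.06]]]}'
python3 -m crank '{"steps":[[[0.12,-0.45,0],[0,0,0]],[[0.24,-0.9,0],[0,0,0]],[[0.24,-0.9,0],[0,0,0]],[[0.24,-0.9,0],[0,0,0]],[[0.24,-0.9,0],[0,0,0]],[[0.24,-0.9,0],[0,0,0]],[[0.24,-0.9,0],[0,0,0]],[[0.24,-0.9,0],[0,0,0]],[[0.24,-0.9,0],[0,0,0]],[[0.24,-0.9,0],[0,0,0]]]}'
python3 -m crank '{"steps":[[[0.12,-0.4,0],[0,0,0]],[[0,0,0],[0,0,0]],[[0,0,0],[0,0,0]],[[0,0,0],[0,0,0]]]}'
python3 - <<'E'
from h import *
togo([.5235,.278,.145],[0,0,-1],Y)
c=shot('wrist','w5.png');s=shot('scene','s5.png');t=shot('top','t5.png')
im=np.zeros((520,760,3),np.uint8);im[:,:380]=cv2.resize(s['pixels'][110:240,310:405],(380,520),interpolation=2)
im[:240,380:]=cv2.resize(c['pixels'],(380,240));im[250:510,390:650]=cv2.resize(t['pixels'][150:250,250:350],(260,260),interpolation=2);cv2.imwrite('pics/c5.png',im)
E
```

```text
time: 16.78
ee_pos: [0.4639, 0.5014, 0.2556]
eef_rot: [0.325, 0.946, -0.0, -0.001]
ft_force: [-0.7, -0.2, -1.2]
width: 0.0219
grip_force: 25.0
time: 17.62
ee_pos: [0.5209, 0.2858, 0.2553]
eef_rot: [0.325, 0.946, -0.001, 0.0]
ft_force: [-0.2, -0.4, -0.5]
width: 0.0218
grip_force: 25.0
time: 17.95
ee_pos: [0.5231, 0.2793, 0.2549]
eef_rot: [0.325, 0.946, -0.0, -0.0]
ft_force: [0.1, 0.4, -2.0]
width: 0.0219
grip_force: 25.0
pos [0.5231 0.2793 0.2549] shift [ 0.02 -0.05 -4.4 ] turn [ 0.   -0.01 -0.02] j [-0.59  0.25  0.03  1.5  -0.01  1.39  0.35] F [ 0.1  0.4 -2. ] w 0.021872694846849172 24.965269131353125
```

View pics/c5.png

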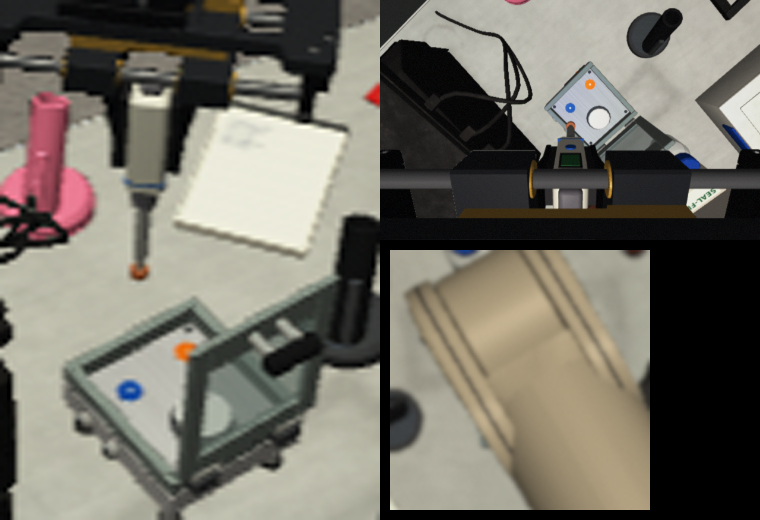

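The composite shows the probe held clear above the tray with the lid upright and the stand empty; the copper foot is at (139,271) in the scene crop. I'll measure the foot's position and the probe's tilt relative to the tool.

```bash
python3 - <<'E'
from h import *
for n in('w5','s5'):
    c=dict(np.load(f'pics/{n}.png.npz'));w=cloud(c);px=c['pixels'].astype(int);ok=c['z_map']>0
    n0=ok&(abs(w[...,0]-.523)<.04)&(abs(w[...,1]-.279)<.04)
    cu=n0&(px[...,2]-px[...,0]>40)&(w[...,2]>.1)&(w[...,2]<.2)
    v,u=np.nonzero(cu);q=w[cu];print(n,len(q),u.mean(),v.mean(),q.mean(0).round(4),q.min(0).round(4),q.max(0).round(4))
    for lo,hi in((.155,.175),(.175,.195),(.195,.21),(.215,.235),(.235,.255),(.255,.275),(.275,.3)):
        k=w[n0&(w[...,2]>lo)&(w[...,2]<hi)&(abs(w[...,0]-.523)<.02)&(abs(w[...,1]-.279)<.02)]
        if len(k):print('  ',lo,len(k),k.mean(0).round(4))
    f=200/np.tan(np.radians(c['vfov'])/2);Ti=np.linalg.inv(c['T'])
    def pr(p):
        a=Ti@np.r_[p,1];return (c['cx']-a[0]/a[2]*f).round(1),(c['cy']+a[1]/a[2]*f).round(1)
    print('  predicted foot (axis vertical) z .157',pr([.5231,.2793,.157]),'top',pr([.5231,.2793,.312]),'blue',pr([.5235,.278,.046]))
E
```

```text
w5 107 320.60747663551405 207.79439252336448 [0.5212 0.2809 0.1654] [0.5175 0.274  0.1627] [0.5282 0.2851 0.1782]
   0.155 125 [0.5208 0.2811 0.1642]
   0.175 113 [0.5204 0.2816 0.1855]
   0.195 97 [0.5202 0.2817 0.2025]
   0.215 6 [0.5156 0.285  0.2266]
   0.235 415 [0.5124 0.2879 0.2486]
   0.255 1218 [0.5125 0.2864 0.2659]
   0.275 2005 [0.5122 0.2868 0.2877]
  predicted foot (axis vertical) z .157 (np.float64(320.5), np.float64(207.9)) top (np.float64(320.0), np.float64(335.2)) blue (np.float64(319.8), np.float64(179.7))
s5 15 344.06666666666666 177.46666666666667 [0.5253 0.276  0.1649] [0.5194 0.2702 0.1611] [0.5295 0.2818 0.1689]
   0.155 21 [0.5251 0.2758 0.1665]
   0.175 20 [0.5258 0.2753 0.1857]
   0.195 19 [0.5248 0.2755 0.2018]
   0.215 25 [0.5274 0.2739 0.2252]
   0.235 52 [0.5332 0.2702 0.2474]
   0.255 96 [0.5333 0.272  0.2654]
   0.275 139 [0.5332 0.2717 0.2874]
  predicted foot (axis vertical) z .157 (np.float64(344.6), np.float64(178.6)) top (np.float64(348.1), np.float64(129.9)) blue (np.float64(342.3), np.float64(207.4))
```

The stem is vertical and centred under the TCP. I'll take the foot down to just above the plate.

```bash

python3 -m crank '{"steps":[[[0.02,-0.05,-0.4],[0,0,0]],[[0,0,-0.4],[0,0,0]],[[0,0,-0.4],[0,0,0]],[[0,0,-0.4],[0,0,0]],[[0,0,-0.4],[0,0,0]],[[0,0,-0.4],[0,0,0]],[[0,0,-0.4],[0,0,0]],[[0,0,-0.4],[0,0,0]],[[0,0,-0.4],[0,0,0]],[[0,0,-0.2],[0,0,0]]]}'
python3 -m crank '{"steps":[[[0,0,0],[0,0,0]],[[0,0,0],[0,0,0]],[[0,0,0],[0,0,0]]]}'
cat > f.py <<'E'
from h import *
def F(n=10):
    a=[];ps=[]
    for _ in range(n):
        cams.camera('scene');s=monitor.read_state();a.append(s['ft_force']);ps.append(s['ee_pos'])
    a=np.array(a);print('F',a.mean(0).round(2),'sd',a.std(0).round(2),'pos',np.mean(ps,0).round(4),'t',s['time'])
if __name__=='__main__':F()
E
python3 - <<'E'
from f import *
F()
c=shot('wrist','w6.png');s=shot('scene','s6.png')
im=np.zeros((400,760,3),np.uint8);im[:,:380]=cv2.resize(s['pixels'][165:240,310:381],(380,400),interpolation=2)
im[:,380:]=cv2.resize(c['pixels'][120:270,250:392],(380,400),interpolation=2);cv2.imwrite('pics/c6.png',im)
E
```

```text
time: 18.93
ee_pos: [0.5239, 0.2761, 0.1581]
eef_rot: [0.326, 0.946, -0.001, -0.001]
ft_force: [0.0, 0.8, -1.5]
width: 0.022
grip_force: 25.0
time: 19.18
ee_pos: [0.5247, 0.2766, 0.1604]
eef_rot: [0.326, 0.946, -0.0, 0.0]
ft_force: [0.6, -0.3, -0.7]
width: 0.0219
grip_force: 25.0
F [-0.18  0.03 -0.93] sd [0.44 0.61 0.5 ] pos [0.5246 0.2765 0.1602] t 19.6833
```

View pics/c6.png

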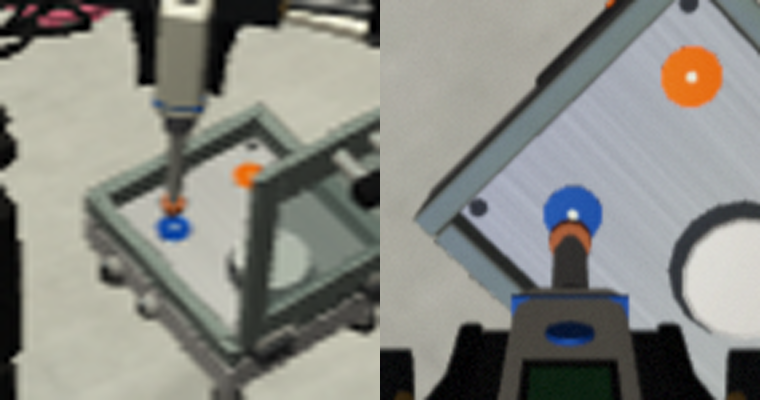

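The foot hangs right above the blue dot (wrist crop: dot (573,214), foot (570,238); scene crop: (174,228) and (173,205)), with no contact yet. I'll trim the xy position and continue down.

```bash

python3 -m crank '{"steps":[[[-0.04,0.06,-0.1],[0,0,0]],[[0,0,-0.1],[0,0,0]],[[0,0,-0.1],[0,0,0]],[[0,0,-0.06],[0,0,0]],[[0,0,0],[0,0,0]],[[0,0,0],[0,0,0]]]}'
python3 f.py
python3 -m crank '{"steps":[[[0,0,-0.04],[0,0,0]],[[0,0,-0.04],[0,0,0]],[[0,0,0],[0,0,0]],[[0,0,0],[0,0,0]]]}'
python3 f.py
```

```text
time: 20.28
ee_pos: [0.5234, 0.2778, 0.1507]
eef_rot: [0.326, 0.946, -0.001, -0.0]
ft_force: [-0.5, -0.0, -1.5]
width: 0.0218
grip_force: 25.0
F [ 0.04  0.02 -1.22] sd [0.77 0.5  0.63] pos [0.5235 0.2779 0.1509] t 20.7833
time: 21.12
ee_pos: [0.5233, 0.2779, 0.1487]
eef_rot: [0.326, 0.946, -0.001, -0.0]
ft_force: [0.5, 0.7, -0.9]
width: 0.0221
grip_force: 25.0
F [ 0.05 -0.02 -0.97] sd [0.27 0.49 0.45] pos [0.5234 0.2779 0.1489] t 21.6167
```

```bash

python3 -m crank '{"steps":[[[0,0,-0.04],[0,0,0]],[[0,0,-0.04],[0,0,0]],[[0,0,0],[0,0,0]]]}' | grep pos
python3 f.py
python3 -m crank '{"steps":[[[0,0,-0.04],[0,0,0]],[[0,0,-0.04],[0,0,0]],[[0,0,0],[0,0,0]]]}' | grep pos
python3 f.py
python3 -m crank '{"steps":[[[0,0,-0.04],[0,0,0]],[[0,0,0],[0,0,0]]]}' | grep pos
python3 f.py
```

```text
ee_pos: [0.5233, 0.2778, 0.1465]
F [ 0.03 -0.11 -1.06] sd [0.51 0.61 0.4 ] pos [0.5234 0.2779 0.1468] t 22.3667
ee_pos: [0.5233, 0.2778, 0.1446]
F [-0.04 -0.1  -1.24] sd [0.4  0.32 0.47] pos [0.5234 0.2779 0.1448] t 23.1167
ee_pos: [0.5234, 0.2779, 0.1437]
F [-0.01 -0.24 -0.94] sd [0.58 0.59 0.44] pos [0.5234 0.2779 0.1438] t 23.7833
```

```bash

python3 -m crank '{"steps":[[[0,0,-0.04],[0,0,0]],[[0,0,-0.04],[0,0,0]],[[0,0,0],[0,0,0]]]}' | grep pos
python3 f.py
python3 -m crank '{"steps":[[[0,0,-0.04],[0,0,0]],[[0,0,-0.04],[0,0,0]],[[0,0,0],[0,0,0]]]}' | grep pos
python3 f.py
```

```text
ee_pos: [0.5234, 0.2779, 0.1417]
F [-0.05  0.29 -1.3 ] sd [0.43 0.54 0.51] pos [0.5234 0.2779 0.1418] t 24.5333
ee_pos: [0.5235, 0.2779, 0.1398]
F [-0.04 -0.39  0.39] sd [0.49 0.29 0.66] pos [0.5235 0.2779 0.1399] t 25.2833
```

Contact: about 1.5 N, so the foot is in by about 1 mm. I'll press 2.6 mm further.

```bash

python3 -m crank '{"steps":[[[0,0,-0.04],[0,0,0]],[[0,0,-0.04],[0,0,0]],[[0,0,-0.03],[0,0,0]],[[0,0,0],[0,0,0]]]}' | grep pos
python3 - <<'E'
from f import *
F(24)
c=shot('wrist','w7.png');s=shot('scene','s7.png')
im=np.zeros((400,760,3),np.uint8);im[:,:380]=cv2.resize(s['pixels'][165:240,310:381],(380,400),interpolation=2)
im[:,380:]=cv2.resize(c['pixels'][120:270,250:392],(380,400),interpolation=2);cv2.imwrite('pics/c7.png',im)
togo([.5235,.278,.137],[0,0,-1],Y)
E
```

```text
ee_pos: [0.5235, 0.2779, 0.137]
F [ 0.19 -0.02  1.94] sd [0.67 0.41 0.61] pos [0.5235 0.2779 0.1371] t 26.8167
pos [0.5234 0.2779 0.1371] shift [ 0.  0. -0.] turn [ 0.01 -0.01 -0.  ] j [-0.58  0.32  0.02  1.66 -0.01  1.16  0.35] F [0.1 0.2 2. ] w 0.02163873227739199 24.964228179305792
```

View pics/c7.png

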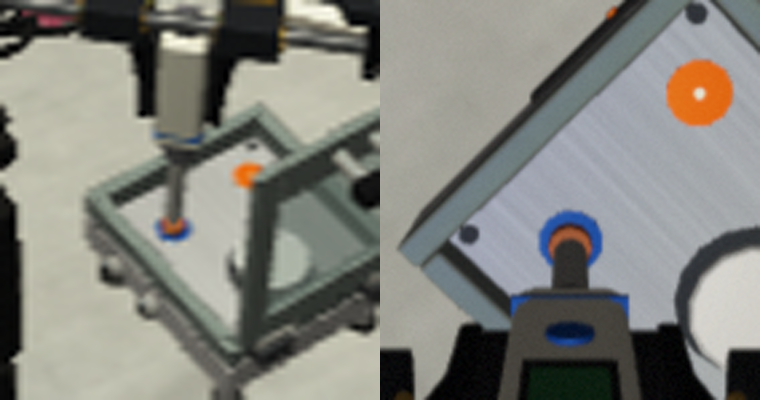

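The foot sits centred on the blue dot in both views, the probe is upright and the lid is up. The force averages about 3.0 N, so I'll ease back 0.5 mm toward half travel and recheck.

```bash

python3 -m crank '{"steps":[[[0,0,0.02],[0,0,0]],[[0,0,0],[0,0,0]],[[0,0,0],[0,0,0]]]}' | grep pos
python3 -c "
from f import *
F(24)"
```

```text
ee_pos: [0.5234, 0.2779, 0.1376]
F [0.66 0.37 1.56] sd [0.58 0.46 0.54] pos [0.5234 0.2779 0.1376] t 28.3667
```

That gives 1.56 + 1.09 ≈ 2.65 N, which is half travel, so I'll hand in.

```bash
python3 -c "
from bench import ticket
print(ticket.close_job())"
```

```text
the job is handed in; nothing more can be done
None
```

The job is handed in: the lid stands upright and the thermometer is held upright on the blue dot with the sprung foot about half way in (about 2.65 N), after 28 s of the 51 s allowed.

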